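Mark the depth of the mast hole

TASK

Take the depth rod out of its rack and push it gently into the hole in the top of the clamped tower plinth, driving the tight cork washer in it right down, until its tip stands on the solid bottom. Then, with the rod down there, slide the crossbar down the rod until it lies flat on the plinth's top, so that it marks the depth, and leave the gauge standing in the hole, let go. Do not force it, and leave the other things on the bench where they are.

Things in the scene. Friction and masses are not known exactly. Their poses are not given: they have to be found in the camera images.
- gauge: depth rod (loose, about 0.14 kg): upright steel rod, 10 mm diameter with chamfered foot, 78 mm long, carrying at its top a dark knurled round head 22 mm in diameter and 20 mm high (78 to 98 mm above the tip). Origin at the tip, z along the rod towards the head. It starts standing in the rack's hole, which is 28 mm deep and 2 mm wider than the rod.
- gauge_tip (a point): tip of the rod (its foot, same as the gauge's origin)
- gauge_head (a point): centre of the rod's head, on the axis 88 mm above the tip; grip the head from above
- bar_under (a point): centre of the underside of the brass crossbar, on the rod's axis. The crossbar is 110 mm long (gauge x), 20 mm wide (gauge y) and 12 mm thick (from this point up); it slides along the rod, stays where it is left (about 2 N of friction) and starts 50 to 56 mm above the tip. It does not turn about the rod. It can be pushed down with both fingertips astride the head, one on each arm of the bar
- plinth: tower plinth of a wooden model, fixed on the bench: block 80 x 70 x 60 mm (x, y, z) with a 12 mm high foot ledge (124 x 110 mm) and two low dark toe clamps; origin at the centre of its underside. In the middle of its flat top is a vertical hole, 11 mm wide with a 2.5 mm chamfer; blind, its solid bottom 32 to 44 mm down, different every time and not measured
- hole_mouth (a point): centre of the hole's mouth, level with the plinth's top, 60 mm above the bench. 12 to 20 mm down sits a tight cork washer (a false bottom): the rod drives it down before it against a steady 5 to 6 N, until it sinks into its seat and the rod stands on the solid bottom. The plinth bears a push of 20 N, on its top or in the hole, but not much more
- pin (a joint): small sprung contact pin (for the mast's lamp) in the bottom of the hole, 4 mm wide, out of sight: it stands 3 mm proud of the solid bottom and gives way to under 1 N. 0 m: free; 0.003 m: pressed level with the bottom, i.e. the rod stands on the bottom
- rack: wooden block 60 x 60 x 34 mm, fixed, with the hole in which the gauge starts; origin at the centre of its underside
- glue: glue jar with red cap, 52 mm in diameter, 85 mm high; leave it alone
- turret: small wooden model turret, 48 mm in diameter, 105 mm high; leave it alone
- tin: empty metal tin, 70 mm in diameter, 75 mm high; leave it alone
Things that resemble listed ones, but are neither listed nor needed, are in the scene too. What is shaped like the gauge but pink is not meant. There is more than one size of the plinth; the one meant has the size given above.

How it is judged (in metres and radians):
On the way, in this order (a step that is already met when the one before it is completed fails the run):
1. the rod stands on the bottom of the plinth's hole, the crossbar still clear of the plinth (value of joint pin above 0.0015 m and horizontal distance between gauge_tip and hole_mouth below 0.004 m and angle between gauge's own z axis and vertical below 0.08 rad and z of bar_under in the frame of plinth above 0.063 m), for 0.2 s.
2. the crossbar is slid down onto the plinth's top with the rod still on the bottom (value of joint pin above 0.0015 m and horizontal distance between gauge_tip and hole_mouth below 0.004 m and angle between gauge's own z axis and vertical below 0.08 rad and z of bar_under in the frame of plinth below 0.0616 m and horizontal distance between bar_under and hole_mouth below 0.006 m), for 0.2 s.
At the end, for the whole second after the job is handed in: The gauge stands at rest in the hole, within 0.08 rad of upright, its tip on the solid bottom (contact pin pressed in by more than 1.5 of its 3 mm), and the underside of the crossbar within 1.6 mm of the plinth's top (all of step 2 and linear speed of gauge below 0.01 m/s); the robot touches nothing.
It fails at once if the gauge presses on the plinth or the bottom of its hole with more than 35 N (contact force between gauge and plinth above 35 N).
It fails at once if the robot presses on the plinth with more than 25 N (contact force between the arm and plinth above 25 N).
It fails at once if the glue jar, turret or tin is moved by more than 20 mm or knocked over (distance of any of glue, turret, tin from where it was at the start of the episode above 0.02 m or angle between any of glue, turret, tin's own z axis and vertical above 0.3 rad).
It also fails if it takes over 62 s, if anything falls off the work surface, if the arm or the gripper's body presses on something with over 40 N, if the wrist force passes 120 N, or if a joint passes its speed limit or range.

ROBOT

A 6-joint arm with a two-finger parallel gripper is mounted at the origin on the work surface. World frame = base frame: x ahead of the robot, y to its left, z up, the work surface at z = 0. Lengths are in mm, angles in rad, forces in N, time in s.
With the tool pointing down it reaches from about 300 to 775 mm from the base axis. Payload 14.6 kg.
Tool frame: the origin (TCP) lies on the centre line of the jaws, within the pads' length; the fingertips stand 19 mm ahead of it and the grasp point (between the pads) is the TCP (bot.tip_reach is the distance from the TCP to the fingertips, in mm); y points along the fingers, x is the direction in which the jaws open and shut, and the axes are right-handed (so a half turn about y gives the same grasp; the last joint's range is limited). The gripper opens to 85 mm and grips with 20 to 120 N. Pads are 22 mm wide; open, the fingers measure 114 mm over their backs; the gripper's body (76 mm by 85 mm) begins 54 mm behind the grasp point. The pads swing forward as they close: fully open they stand 13 mm farther back than shut.
Start: joints at [1.266, 0.3, 1.521, -0, 1.321, -0.067], TCP at [129.559, 534.513, 250.281] pointing down, gripper open.
Joint ranges: [-3.03, 3.03], [-0.79, 2.21], [0.23, 2.52], [-1.04, 4.18], [0, 3.07], [-2.55, 2.55]. Speed limits (rad/s): [2.22, 2.22, 2.57, 3.14, 3.14, 3.14].

INTERFACE

Orientations are given as a unit quaternion [w, x, y, z].
In Python, from rig import bot gives the robot as it stands. Calls block until the motion is done:
- bot.move_to(position, orientation): joint-space move of the TCP to a pose.
- bot.servo_line(position, attitude=None, speed=150, until_force=None): straight line of the TCP; attitude=None keeps the orientation; speed is the mean speed in mm/s. With until_force (N) it stops when the force on the tool has changed by that much, and returns True; else False.
- bot.move_joints(angles): joint-space move.
- bot.move_gripper(opening, grip_force=None): finger opening in mm; grip_force is the grip in N (None keeps the last); returns when the fingers have stopped.
- bot.dwell(seconds).
- bot.ik(position, orientation): joint angles nearest the present ones, or None.
- bot.read_state(): the state.
- bot.read_camera(name): name is "scene" or "top" or "wrist"; returns a dict with "image" (480x640x3 uint8, blue, green, red), "depth" (480x640 float32, mm along the optical axis (not along the pixel's ray), 0 where there is no reading), "fovy" (degrees; the focal length in pixels is half the picture's height over the tangent of half this angle, whatever the lens; pixels are square), "cx", "cy" (the principal point, pixels), "eye" and "attitude" of the camera in the world; the wrist camera has in their place "mount" (4x4, takes a point from camera to tool coordinates, whose origin is the TCP and whose axes are the tool frame's). Camera axes: x right, y down, z forward; pixel columns grow to the right and rows downward; lengths in mm; the calibration is good to about 2 mm. The wrist camera is an equidistant fisheye: a pixel r from the principal point sees the ray r / f radians off the axis. A picture is of the moment at which its call begins: read the wrist's pose just before it.
A pose or a line that the arm cannot do raises bot.MotionError and nothing moves.
- bot.finish_job(): hands the job in, once; it reports no verdict.
The state is a dict: "clock": time; "joint_positions": joint angles; "qvel": joint speeds; "effort": joint torques, N m; "ee_pos": TCP position; "tool_rot": TCP orientation; "ft_force": force on the tool from outside, world axes, zero at the start; "moment": the same for the moment, N m; "grip_width": finger opening in mm.
Only numpy, scipy, OpenCV 4.12 (cv2) and the standard library are available. Lean on these libraries where they do the work, as an engineer would, in place of code of your own. Each camera call takes 0.05 s, during which the arm holds its last target. There are 200 camera calls.

## Working session

There is one attempt and no reset: what is moved stays moved. The work goes in short steps, each a Python script; the robot and the scene stay as the last script left them, time stands still between calls to the robot, and variables do not carry over. Pictures are saved under pics/ and viewed, about 8 in all and at most 12, crops included, and the job is handed in when it is done.

```bash
ls; mkdir -p pics; cat > h.py <<'E'
import numpy as np, cv2
from rig import bot
from scipy.spatial.transform import Rotation as R
def rot(q): return R.from_quat([q[1],q[2],q[3],q[0]]).as_matrix()
def cloud(c):
    "world xyz per pixel of a static (pinhole) camera"
    f=240/np.tan(np.radians(c["fovy"])/2); v,u=np.mgrid[:480,:640]; d=c["depth"]
    p=np.stack([(u-c["cx"])/f*d,(v-c["cy"])/f*d,d],-1)
    A=np.array(c["attitude"]); A=rot(A) if A.size==4 else A
    P=p@A.T+np.array(c["eye"]); P[d==0]=np.nan
    return P
E
python3 - <<'E'
from h import *
for n in("scene","top"):
    c=bot.read_camera(n); cv2.imwrite(f"pics/{n}.png",c["image"]); np.save(n+".npy",cloud(c))
    print(n,c["fovy"],c["eye"],c["attitude"],c["cx"],c["cy"])
s=bot.read_state(); print(s)
E
```

```text
pics
scene 48.240475497757124 [ 876.27554621  610.75086002 1300.66754462] [-0.05870102  0.22330864  0.93883187 -0.25550375] 313.53470996117574 250.59517284721463
top 45.94406426192334 [ 406.39820262  -41.50770996 1395.8449603 ] [ 0.04223724 -0.70265003  0.70948208 -0.03367692] 318.4239944096232 238.6146145854197
{'clock': 0.1, 'joint_positions': array([ 1.26642510e+00,  3.00401550e-01,  1.52152292e+00, -3.41360886e-05,
        1.32070095e+00, -6.66142436e-02]), 'qvel': array([ 4.05170595e-04,  4.43162836e-04, -9.79187457e-04,  3.92185028e-05,
       -5.42079718e-04, -5.93750998e-04]), 'effort': array([ 4.45334281e-04, -5.44370341e+01, -3.62368691e+01, -1.02664924e-04,
        2.99856605e-03,  1.97899340e-05]), 'ee_pos': array([129.49784423, 534.33977714, 249.78406057]), 'tool_rot': array([-0.55555276,  0.55598435,  0.43687931, -0.43746886]), 'ft_force': array([-0.36076041, -0.81966596,  0.12720281]), 'moment': array([-0.02660873, -0.04111152, -0.00300457]), 'grip_width': 85.39589061085502}
```

View pics/scene.png

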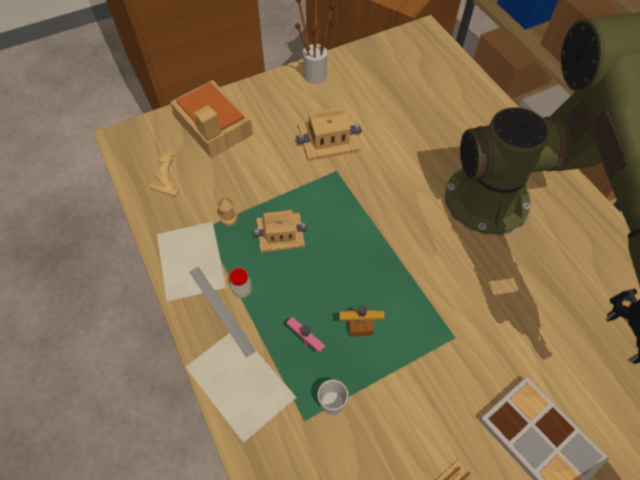

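View pics/top.png

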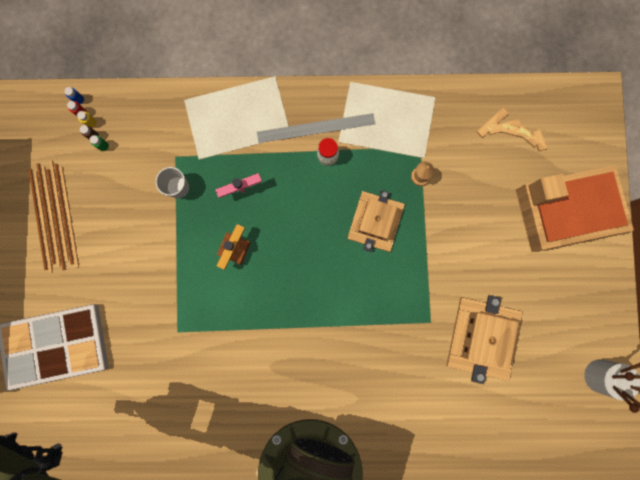

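The scene view shows two plinths at about (280,230) and (330,132), and the brass gauge in its rack at (362,318). In the top view the plinths are at (377,220) and (490,340), the gauge at (233,246), and the pink lookalike at (240,185). Next I'll measure the plinths and the gauge.

```bash
python3 - <<'E'
from h import *
P=np.load("top.npy"); Z=P[...,2]
def box(m,name):
    q=P[m][:,:2]; r=cv2.minAreaRect(q.astype(np.float32)); print(name,len(q),"c",np.round(r[0],1),"size",np.round(r[1],1),"ang",round(r[2],1),"z",np.round(np.median(P[m][:,2]),1))
def win(u0,u1,v0,v1):
    m=np.zeros(Z.shape,bool); m[v0:v1,u0:u1]=1; return m
for n,w in(("small",win(340,412,185,258)),("big",win(440,530,290,390)),("gauge",win(210,262,215,275))):
    print(n,np.histogram(Z[w],bins=np.arange(-5,150,5))[0])
    if n!="gauge":
        zt=60 if n=="small" else np.nanpercentile(Z[w],97)
        box(w&(abs(Z-zt)<5),n+" top"); box(w&(abs(Z-12)<4),n+" ledge")
w=win(210,262,215,275)
img=cv2.imread("pics/top.png").astype(int); b,g,r=img[...,0],img[...,1],img[...,2]
brass=w&(r>150)&(g>100)&(b<80)
box(brass&(Z>65),"bar"); box(w&(Z>98),"head"); box(w&(abs(Z-34)<6),"rack")
S=np.load("scene.npy"); im=cv2.imread("pics/scene.png").astype(int)
ws=np.zeros(Z.shape,bool); ws[295:340,335:390]=1
P0=P; P=S; Z=S[...,2]
m=ws&(im[...,2]>150)&(im[...,1]>100)&(im[...,0]<80)&(Z>50); box(m,"bar scene"); box(ws&(Z>98),"head scene")
w2=np.zeros(Z.shape,bool); w2[200:260,245:315]=1; box(w2&(abs(Z-60)<5),"small scene")
a=cv2.imread("pics/top.png")
cv2.imwrite("pics/crop.png",np.hstack([cv2.resize(a[185:258,340:412],(400,400)),cv2.resize(a[215:275,205:265],(400,400))]))
E
```

```text
small [1097 1546  472  662  215   80   38   30    6   14   28   52  477  420
   27    0    0    0    0    0    0    0    0    0    0    0    0    0
    0    0]
small top 897 c [ 598.7 -167.3] size [70.1 80.6] ang 72.2 z 59.8
small ledge 943 c [ 594.4 -163.3] size [171.9 165.3] ang 86.5 z 11.7
big [1996 1870  212  656 1068  303  243   68   60   76   26   26   32   43
   37   57  611 1215  170    2    0    0    0    0    0    0    0    0
    0    0]
big top 1534 c [ 310.7 -422.2] size [ 96.7 108.5] ang 76.2 z 82.3
big ledge 960 c [ 309.9 -416.3] size [227.1 197.5] ang 0.9 z 14.1
gauge [ 800 1226  185    9   13    9   38  221  109    6    0    0    2   29
  152  173   11    1    2    6    5   44   22    0    0    0    0    0
    0    0]
bar 301 c [533.7 182.5] size [ 20.9 108.5] ang 64.0 z 70.6
head 68 c [533.2 182. ] size [20.3 18.5] ang 88.7 z 103.9
rack 357 c [533.9 182.1] size [61.5 59.6] ang 67.3 z 33.8
bar scene 267 c [532.9 182.7] size [ 21.  108.2] ang 65.1 z 71.6
head scene 65 c [533.4 182.2] size [21.  20.9] ang 77.1 z 105.0
small scene 573 c [ 597.9 -166.6] size [76.5 79.8] ang 71.3 z 61.1
```

View pics/crop.png

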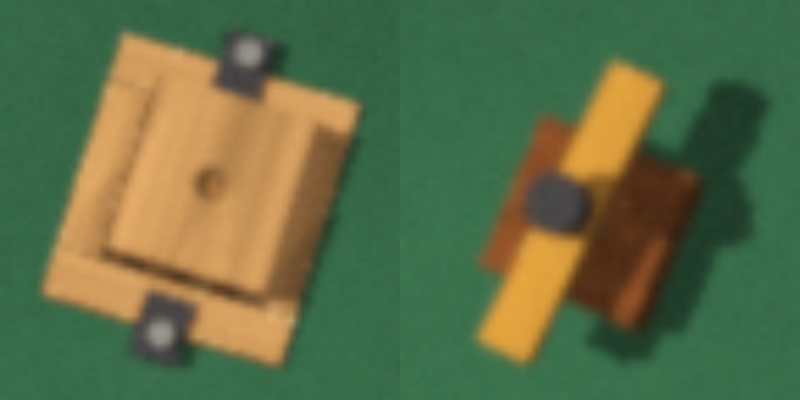

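The plinth at (377,220) measures 70x80 mm with its top at z=60, so it is the one meant. The hole is at crop (210,182), and the gauge head is at about (533.4,182.1) with the bar at about -25.5°. I'll hover over each and refine with the wrist camera.

```bash
cat >> h.py <<'E'
def q_down(a):
    "tool y down, tool x at world angle a (rad)"
    x=np.array([np.cos(a),np.sin(a),0]); y=np.array([0,0,-1.]); q=R.from_matrix(np.stack([x,y,np.cross(x,y)],1)).as_quat()
    return np.array([q[3],*q[:3]])
A_BAR=np.radians(-25.5)
def wrist(name):
    s=bot.read_state(); c=bot.read_camera("wrist"); cv2.imwrite(f"pics/{name}.png",c["image"])
    c.update(T=rot(s["tool_rot"]),p=s["ee_pos"]); return c
def wcloud(c):
    f=240/np.tan(np.radians(c["fovy"])/2); v,u=np.mgrid[:480,:640]; dx,dy=u-c["cx"],v-c["cy"]
    r=np.hypot(dx,dy)+1e-9; t=np.tan(np.minimum(r/f,1.5)); d=c["depth"]
    M=np.array(c["mount"]); p=np.stack([dx/r*t*d,dy/r*t*d,d],-1)@M[:3,:3].T+M[:3,3]
    P=p@c["T"].T+c["p"]; P[d==0]=np.nan; return P
E
python3 - <<'E'
from h import *
print(bot.tip_reach, rot(bot.read_state()["tool_rot"]).round(2).tolist())
for n,p in(("hole",(598.3,-167,170)),("gauge",(533.4,182.1,190))):
    for a in(A_BAR,A_BAR+np.pi):
        j=bot.ik(p,q_down(a)); print(n,a,None if j is None else np.round(j,2))
E
```

```text
19.0 [[0.24, -0.0, -0.97], [0.97, -0.0, 0.24], [-0.0, -1.0, 0.0]]
hole -0.44505895925855404 [-0.33  0.53  1.39 -0.    1.22  0.11]
hole 2.6965336943312392 None
gauge -0.44505895925855404 [ 0.26  0.39  1.55 -0.    1.2   0.71]
gauge 2.6965336943312392 [ 0.26  0.39  1.55  0.    1.2  -2.43]
```

```bash
python3 - <<'E'
from h import *
q=q_down(A_BAR)
t=bot.read_state()["clock"]
for n,p in(("hole",(598.3,-167,190)),("gauge",(533.4,182.1,220))):
    bot.move_to(p,q); bot.move_gripper(42,40); bot.dwell(.2)
    c=wrist("w_"+n); P=wcloud(c); np.save("w_"+n,P); print(c["mount"],c["fovy"],c["cx"],c["cy"])
    s=bot.read_state(); print(s["clock"],s["ee_pos"],s["ft_force"],s["grip_width"])
a=[cv2.imread(f"pics/w_{n}.png") for n in("hole","gauge")]
cv2.imwrite("pics/w2.png",cv2.resize(np.hstack(a),(800,300),interpolation=cv2.INTER_AREA))
E
```

```text
[[ 9.99999276e-01 -1.15188093e-03 -3.48134389e-04 -7.98275638e-02]
 [ 8.05789483e-06 -2.82890347e-01  9.59152257e-01 -1.24530655e+02]
 [-1.20331305e-03 -9.59151565e-01 -2.82890133e-01  7.11899934e+01]
 [ 0.00000000e+00  0.00000000e+00  0.00000000e+00  1.00000000e+00]] 65.70646984690485 323.8515421177936 237.45574173555272
3.8167 [ 598.2872874  -167.01126754  189.98948191] [-0.36318278  0.25911922 -0.62475284] 42.21504145888336
[[ 9.99999276e-01 -1.15167978e-03 -3.48606856e-04 -7.94936220e-02]
 [ 8.56802837e-06 -2.82890298e-01  9.59152271e-01 -1.24530599e+02]
 [-1.20325377e-03 -9.59151580e-01 -2.82890084e-01  7.11899215e+01]
 [ 0.00000000e+00  0.00000000e+00  0.00000000e+00  1.00000000e+00]] 65.70646984690485 323.8515421177936 237.45574173555272
5.625 [533.46397011 181.95425324 219.98085528] [0.07494285 0.19258383 0.93747556] 41.75677343529662
```

View pics/w2.png

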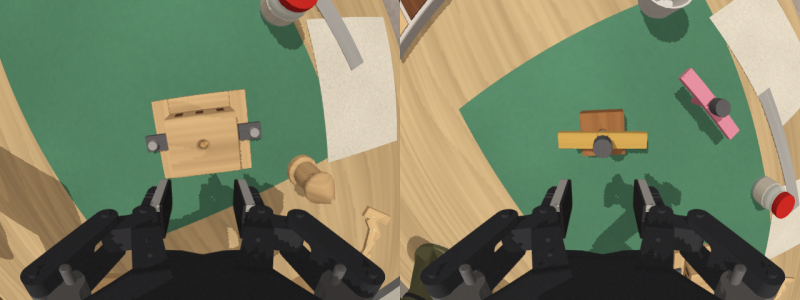

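The left half shows the plinth with its hole at full-resolution (326,231). The right half shows the gauge head at (323,234), with the bar square to the jaws. Now I'll get the metric positions of both.

```bash
python3 - <<'E'
from h import *
P=np.load("w_hole.npy"); g=cv2.imread("pics/w_hole.png",0)
top=abs(P[...,2]-60)<5; m=np.zeros(g.shape,bool); m[140:300,230:420]=1
r=cv2.minAreaRect(P[top&m][:,:2].astype(np.float32)); print("top",r,np.median(P[top&m][:,2]))
m[:]=0; m[218:246,312:342]=1
th=np.median(g[m])-25; h=m&((g<th)|(P[...,2]<57))
print(h.sum(),np.argwhere(h).mean(0),(np.argwhere(h).min(0)+np.argwhere(h).max(0))/2)
k=np.argwhere(m&~h&top); 
# affine pixel->xy on the top plane around the hole
B=np.c_[k[:,1],k[:,0],np.ones(len(k))]; C=np.linalg.lstsq(B,P[k[:,0],k[:,1],:2],rcond=None)[0]
v,u=np.argwhere(h).mean(0); print("hole",np.array([u,v,1])@C); a=(np.argwhere(h).min(0)+np.argwhere(h).max(0))/2; print("bbox",np.array([a[1],a[0],1])@C)
G=np.load("w_gauge.npy"); img=cv2.imread("pics/w_gauge.png").astype(int); m[:]=0; m[200:270,240:420]=1
d=m&(G[...,2]>98); r=cv2.minAreaRect(G[d][:,:2].astype(np.float32)); print("head",r,np.median(G[d][:,2]))
b=m&(img[...,2]>140)&(img[...,0]<90)&(img[...,1]>100)&(G[...,2]>60); r=cv2.minAreaRect(G[b][:,:2].astype(np.float32)); print("bar",r,np.median(G[b][:,2]))
a=cv2.imread("pics/w_hole.png")[205:260,295:360].copy(); cv2.imwrite("pics/wh.png",cv2.resize(a,None,fx=8,fy=8))
E
```

```text
top ((598.7373046875, -167.56272888183594), (71.46408081054688, 80.41075134277344), 71.90177917480469) 60.83046879920013
225 [230.80888889 323.88888889] [230.5 323.5]
hole [ 598.67944922 -165.9225222 ]
bbox [ 598.52854821 -165.59775404]
head ((533.6333618164062, 182.34121704101562), (21.63075065612793, 21.30767822265625), 45.95769500732422) 104.64394746906731
bar ((533.7926025390625, 182.59719848632812), (20.684560775756836, 109.15731048583984), 64.42567443847656) 71.02927514358197
```

View pics/wh.png

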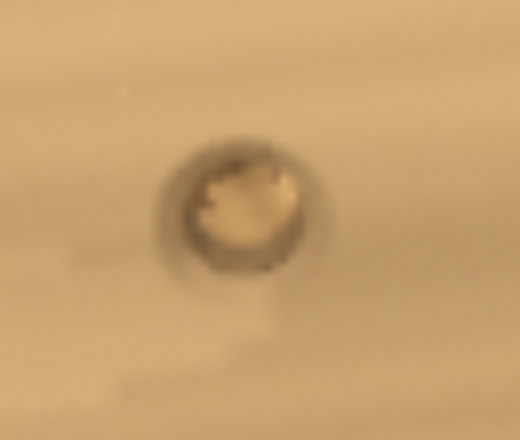

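```bash
python3 - <<'E'
from h import *
bot.servo_line([533.6,182.3,120],speed=120); print(bot.servo_line([533.6,182.3,97],speed=40,until_force=6))
bot.move_gripper(15,40); s=bot.read_state(); print(s["clock"],s["ee_pos"],s["ft_force"],s["grip_width"])
bot.servo_line([533.6,182.3,200],speed=80); s=bot.read_state(); print(s["clock"],s["ee_pos"],s["ft_force"],s["grip_width"])
bot.move_to([598.8,-167.0,200],q_down(A_BAR)); bot.servo_line([598.8,-167.0,160],speed=60); bot.dwell(.3)
s=bot.read_state(); print(s["clock"],s["ee_pos"],s["ft_force"],s["grip_width"])
c=wrist("w_in"); np.save("w_in",wcloud(c))
cv2.imwrite("pics/w_in2.png",cv2.resize(c["image"][130:330,220:440],(800,600)[:2],interpolation=cv2.INTER_CUBIC) if 0 else cv2.resize(c["image"][130:330,220:440],None,fx=3,fy=3))
c=bot.read_camera("scene"); P=cloud(c); np.save("s_in",P); cv2.imwrite("pics/s_in.png",cv2.resize(c["image"][160:280,220:340],None,fx=4,fy=4))
E
```

```text
False
7.65 [533.78270707 182.36199857  97.36185422] [-0.36915698 -0.58649963  2.51730597] 20.58437037230412
9.0917 [533.42955316 182.2206374  199.42743886] [-0.70771578  0.18138711 -1.87705035] 20.67846721056628
11.5417 [ 598.86756162 -167.03796056  160.2408126 ] [-0.27482496 -0.32556454 -2.67774976] 20.87113138280243
```

View pics/w_in2.png

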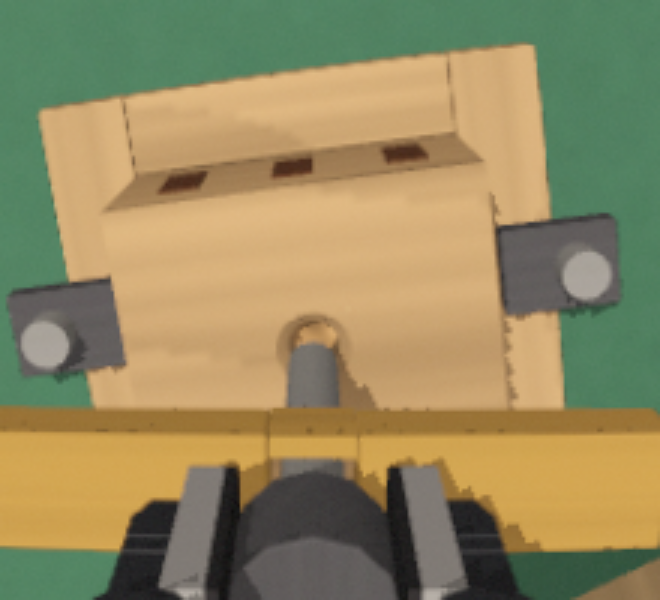

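The wrist view shows the gauge held upright. The rod tip is at crop (312,348) and the hole ring spans 277–350, top at 313. I'll project the predicted tip and hole into this picture to find the offset.

```bash
python3 - <<'E'
from h import *
s=bot.read_state(); c=bot.read_camera("wrist"); T=rot(s["tool_rot"]);p=s["ee_pos"]; M=np.array(c["mount"]); f=240/np.tan(np.radians(c["fovy"])/2)
def proj(X):
    t=(np.array(X)-p)@T; k=(t-M[:3,3])@M[:3,:3]; th=np.arctan2(np.hypot(*k[:2]),k[2]); ph=np.arctan2(k[1],k[0])
    return ((np.array([c["cx"]+f*th*np.cos(ph),c["cy"]+f*th*np.sin(ph)])-[220,130]+.5)*3)
print("tip",proj(p-[0,0,91]), "tip foot front edge",proj(p-[0,0,91]-T[:,2]*5),proj(p-[0,0,91]+T[:,2]*5))
for h in([598.8,-167,60],[599.8,-167,60],[598.8,-166,60]): print(h,proj(h))
ring=[proj(np.array([598.8,-167,60])+8*np.array([np.cos(a),np.sin(a),0])) for a in np.arange(0,6.3,.1)]
print(np.min(ring,0),np.max(ring,0))
print(p)
P=np.load("w_in.npy"); v0,u0=130,220
for v in range(225,262,4): print(v,(v-130)*3,P[v,324].round(1))
E
```

```text
tip [313.79977065 359.79450566] tip foot front edge [313.82408071 382.95180488] [313.77491475 336.31508854]
[598.8, -167, 60] [313.65895114 346.31725331]
[599.8, -167, 60] [317.92971257 344.36944239]
[598.8, -166, 60] [311.61537907 342.24421284]
[275.82303158 309.88692977] [351.45516139 381.9989225 ]
[ 598.82495428 -166.99992359  160.11573098]
225 285 [ 604.6 -155.    61.1]
229 297 [ 603.4 -157.4   60.9]
233 309 [ 602.1 -160.2   59.2]
237 321 [ 599.6 -165.4   48.6]
241 333 [ 598.4 -168.    48.1]
245 345 [ 600.7 -163.1   74. ]
249 357 [ 600.8 -162.8   82.5]
253 369 [ 600.7 -163.    89. ]
257 381 [ 600.9 -162.7   96.8]
261 393 [ 600.9 -162.7  102.8]
```

The ring and tip match the predictions to within 1 mm, so I'll insert.

```bash
python3 - <<'E'
from h import *
def st(l):
    s=bot.read_state(); print(l,round(s["clock"],2),s["ee_pos"].round(2),s["ft_force"].round(2),round(s["grip_width"],2),flush=True); return s
st("start")
hit=bot.servo_line([598.8,-167.0,143],speed=25,until_force=4); st(f"enter {hit}")
if not hit:
    hit=bot.servo_line([598.8,-167.0,105],speed=12,until_force=11); st(f"drive {hit}")
    bot.dwell(.3); st("rest")
E
```

```text
start 11.69 [ 598.83 -167.01  160.12] [-0.24  0.19 -1.99] 20.52
enter False 12.53 [ 598.86 -167.02  143.12] [ 0.45  0.05 -1.48] 20.74
drive True 14.58 [ 598.99 -167.06  116.01] [-0.12  0.59  6.08] 20.63
rest 14.88 [ 598.98 -167.05  116.02] [-0.68  0.47  4.66] 20.67
```

```bash
python3 - <<'E'
from h import *
def st(l):
    s=bot.read_state(); print(l,round(s["clock"],2),s["ee_pos"].round(2),s["ft_force"].round(2),round(s["grip_width"],2),flush=True); return s
hit=bot.servo_line([598.8,-167.0,105],speed=6,until_force=8); st(f"drive {hit}")
for i in range(3): bot.dwell(.15); st("rest")
c=wrist("w_dn"); np.save("w_dn",wcloud(c))
cv2.imwrite("pics/w_dn2.png",cv2.resize(c["image"][130:330,220:440],None,fx=3,fy=3))
E
```

```text
drive True 15.39 [ 599.18 -167.08  115.99] [-1.85  1.32  5.91] 21.16
rest 15.54 [ 599.2  -167.09  116.05] [-0.95  0.57  5.21] 20.87
rest 15.69 [ 599.23 -167.1   116.04] [-1.62  0.22  5.8 ] 20.63
rest 15.84 [ 599.19 -167.08  116.01] [-0.95  0.91  6.3 ] 20.81
```

View pics/w_dn2.png

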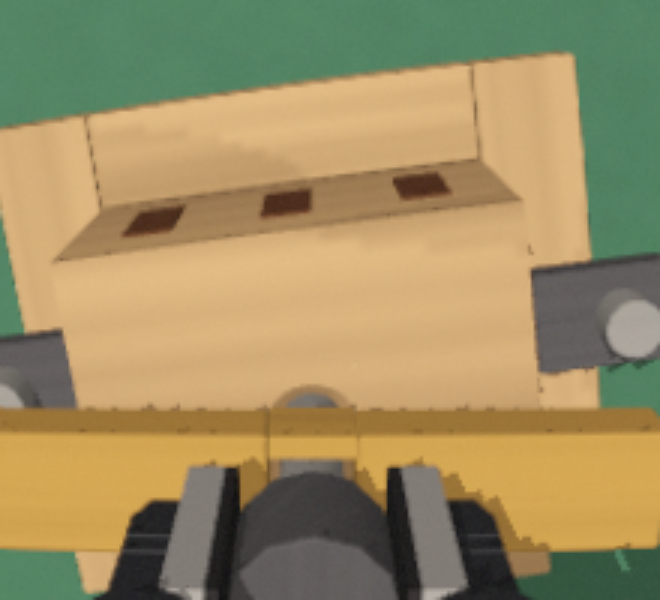

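```bash
python3 - <<'E'
from h import *
def st(l):
    s=bot.read_state(); print(l,round(s["clock"],2),s["ee_pos"].round(2),s["ft_force"].round(2),round(s["grip_width"],2),flush=True); return s
st("a")
hit=bot.servo_line([599.0,-167.0,112],speed=5,until_force=10); st(f"drive {hit}")
bot.dwell(.15); st("rest")
hit=bot.servo_line([599.0,-167.0,115.3],speed=3); st(f"steady"); bot.dwell(.3); st("steady")
E
```

```text
a 15.89 [ 599.18 -167.06  115.99] [-1.09  0.31  5.65] 21.06
drive True 16.28 [ 599.38 -167.07  115.99] [-1.7   0.92  6.2 ] 20.71
rest 16.43 [ 599.35 -167.07  115.97] [-1.58  1.47  6.84] 20.77
steady 16.82 [ 599.18 -167.04  115.95] [-2.71 -0.18  8.77] 20.39
steady 17.12 [ 599.18 -167.04  115.93] [-1.35  0.61  9.03] 20.43
```

The rod is on something solid at a depth of about 35 mm: commanding it 0.7 mm lower only raised the force. I'll release and slide the bar down.

```bash
python3 - <<'E'
from h import *
def st(l):
    s=bot.read_state(); print(l,round(s["clock"],2),s["ee_pos"].round(2),s["ft_force"].round(2),round(s["grip_width"],2),flush=True); return s
bot.move_gripper(44); bot.dwell(.3); st("open")
P=cloud(bot.read_camera("scene")); np.save("s_open",P)
hit=bot.servo_line([599.0,-167.0,82],speed=12,until_force=9); st(f"push {hit}"); bot.dwell(.3); st("rest")
c=wrist("w_pb"); np.save("w_pb",wcloud(c))
cv2.imwrite("pics/w_pb2.png",cv2.resize(c["image"][130:330,220:440],None,fx=3,fy=3))
E
```

```text
open 17.77 [ 598.98 -166.99  115.25] [0.55 0.16 0.79] 44.36
push True 19.77 [ 599.   -167.01   89.03] [-1.71  0.31  6.67] 44.13
rest 20.07 [ 598.99 -167.     89.04] [-0.98  0.23  5.87] 44.27
```

View pics/w_pb2.png

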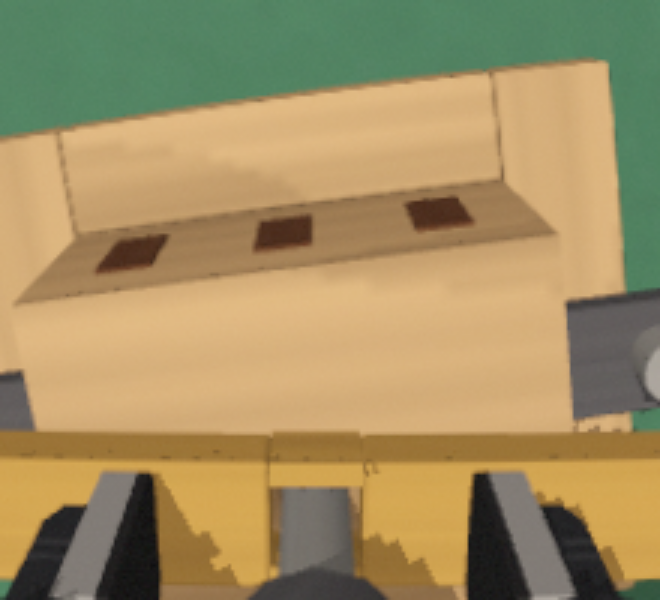

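The bar appears flat on the plinth with both fingertips on its arms. I'll give it one more gentle push, then retreat straight up and measure.

```bash
python3 - <<'E'
from h import *
def st(l):
    s=bot.read_state(); print(l,round(s["clock"],2),s["ee_pos"].round(2),s["ft_force"].round(2),round(s["grip_width"],2),flush=True); return s
hit=bot.servo_line([599.0,-167.0,84],speed=6,until_force=7); st(f"push {hit}"); bot.dwell(.3); st("rest")
bot.servo_line([599.0,-167.0,200],speed=60); st("up"); bot.dwell(.3)
c=wrist("w_end"); P=wcloud(c); 
def rep(P,img,n):
    img=img.astype(int); near=np.hypot(P[...,0]-599,P[...,1]+167)<58
    hd=(np.hypot(P[...,0]-599,P[...,1]+167)<25)&(P[...,2]>105)&(P[...,2]<135); br=near&(img[...,2]>140)&(img[...,0]<75)&(img[...,1]>100)&(P[...,2]>64)&(P[...,2]<100)
    tp=near&(abs(P[...,2]-60)<4)
    for l,m in(("head",hd),("bar",br),("top",tp)):
        q=P[m]; print(n,l,len(q),np.median(q,0).round(1) if len(q) else "", [np.round(x,1) for x in cv2.minAreaRect(q[:,:2].astype(np.float32))[:2]] if len(q)>3 else "")
    # bar height along its length
    if br.any():
        q=P[br]; a=(q[:,:2]-[599,-167])@[np.cos(A_BAR),np.sin(A_BAR)]
        print("  bar z along x",[round(float(np.median(q[abs(a-k)<10][:,2])),1) for k in(-42,-25,25,42) if (abs(a-k)<10).any()])
rep(P,c["image"],"wrist")
c2=bot.read_camera("scene"); rep(cloud(c2),c2["image"],"scene")
cv2.imwrite("pics/end.png",np.hstack([cv2.resize(c["image"][110:330,200:440],(436,400)),cv2.resize(c2["image"][185:275,240:320],(355,400))]))
E
```

```text
push True 20.4 [ 599.   -166.99   89.06] [-1.13 -0.86  5.45] 44.24
rest 20.7 [ 599.   -167.01   89.06] [-1.14  0.25  6.32] 44.35
up 22.71 [ 598.92 -166.97  199.69] [-0.69  0.56 -0.93] 43.95
wrist head 1293 [ 600.1 -165.   123.2] [array([ 599.2, -166.8]), array([21.8, 21.4])]
wrist bar 553 [ 607.7 -163.1   70.7] [array([ 599.5, -166.6]), array([ 20.7, 109.1])]
wrist top 5933 [ 605.2 -155.2   60.8] [array([ 600.1, -167.8]), array([ 71. , 107.6])]
  bar z along x [70.3, 67.5, 70.4, 70.1]
scene head 70 [ 599.2 -163.5  122. ] [array([ 598.9, -165.8]), array([20.8, 19.9])]
scene bar 269 [ 602.4 -164.1   72.8] [array([ 603.7, -155. ]), array([ 54.5, 108.2])]
scene top 319 [ 600.2 -154.9   61.2] [array([ 598.7, -166. ]), array([ 75.4, 104. ])]
  bar z along x [73.0, 73.1, 72.6, 73.1]
```

View pics/end.png

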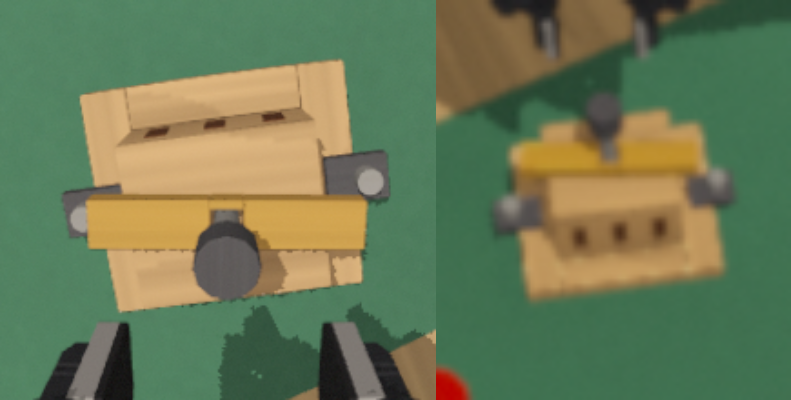

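```bash
python3 -c "
from rig import bot
print(bot.finish_job())"
```

```text
the job is handed in; nothing more can be done
None
```

I took the rod out of the rack and pushed it gently into the hole of the 80 x 70 x 60 mm plinth, driving the cork ahead of it. I then let go, slid the crossbar down with both fingertips and backed the arm off. The job is handed in, with the clock at about 23 s.

**Rod on the bottom:** the rod stopped about 35 mm down. A steady push of about 11 N, well above the cork's 5–6 N, moved it no further. I took that as the solid bottom, since the pin itself cannot be seen.

**Gauge and crossbar at the end:**
- **Gauge:** it stands in the hole, with its head centred within about 1 mm of the hole. No tilt was visible, though I did not measure the angle directly.
- **Crossbar, scene camera:** its top is 11.6 mm above the plinth's top, against its 12 mm thickness, and level along its length.
- **Crossbar, wrist camera:** this read about 10 mm, with one outlying bar height (67.5 mm) of the four along its length. A second push with the fingertips moved the bar no further, so I trusted the scene reading.

**Other things on the bench:** the arm kept clear of the glue jar, turret and tin, but I did not measure their positions again at the end.

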